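Hang the saddle caddy on the courtyard rail

ROBOT

A 6-joint arm with a two-finger parallel gripper is mounted at the origin on the work surface. World frame = base frame: x ahead of the robot, y to its left, z up, the work surface at z = 0. Lengths are in m, angles in rad, forces in N, time in s.
With the tool pointing down it reaches from about 0.35 to 0.775 m from the base axis. Payload 7.3 kg.
Tool frame: the origin (TCP) lies at the very end of the fingers, on their centre line; the grasp point (between the pads) lies 19 mm behind it; z points along the fingers, y is the line along which they close (so a half turn about z gives the same grasp; the last joint's range is limited). The gripper opens to 92 mm and grips with 3 to 60 N. Pads are 19 mm wide; open, the fingers measure 130 mm over their backs; the gripper's body (75 mm by 190 mm) begins 47 mm behind the grasp point.
Start: joints at [1.058, 0.342, 1.524, -0, 1.275, -0.146], TCP at [0.188, 0.49, 0.227] pointing down, gripper open.
Joint ranges: [-2.53, 2.53], [-0.77, 2.02], [0.04, 2.7], [-1, 4.14], [0.28, 2.66], [-3.11, 3.11]. Speed limits (rad/s): [2.57, 2.57, 3.14, 3.14, 3.14, 3.14].

INTERFACE

Orientations are given as [roll, pitch, yaw] about the fixed x, y, z axes, in that order (R = Rz(yaw) Ry(pitch) Rx(roll)).
In Python, from cell import telemetry, eyes, job gives the robot as it stands.
- The arm moves only by the tool apply_moves, never from a script. Its arguments are lists of equal length, an entry for each row: "delta_pos": the shift along the world's x, y, z each as a share of 0.4 m, from -1 to 1, a list of three; "dr": the turn, a rotation vector about the world's x, y, z each as a share of 0.5 rad, from -1 to 1, a list of three; "jaw": the opening, from 0 (shut) to 1 (fully open). A call has 1 to 8 rows; each row is the pose to reach, as a shift and turn from the pose commanded when the call began; what a row does not reach only later rows make up. A row lasts 1/12 s, in which the tool goes at most 41.7 mm and 7.16 degrees, less where a joint would pass 70% of its speed; a pose out of reach is approached as far as the arm can. A call with a number of a shift or a turn outside -1 to 1 is refused whole. A call with a gripper value outside its range is refused whole. The fingers move at their own pace and stop on an object; "force" is the grip in N (left out, the last holds). Time passes only in rows, so rows that repeat a pose let the fingers close. It gives the time, the measured TCP pose, the force, the opening and the grip force at its end, in the units of the state.
- telemetry.observe(): the state, without advancing time (a new reading comes with each control period).
- eyes.read_camera(name): name is "side" or "top" or "wrist"; returns the picture (384x512x3 uint8, red, green, blue); there is no depth.
- eyes.camera_model(name): a dict with "vertical_fov" (degrees; the focal length in pixels is half the picture's height over the tangent of half this angle, whatever the lens; pixels are square), "cx", "cy" (the principal point, pixels), "rvec" (rotation vector, rad) and "tvec" (3), from world to camera coordinates, as OpenCV has them; the wrist camera has in their place "hand_eye" (4x4, takes a point from camera to tool coordinates, whose origin is the TCP and whose axes are the flange's). Camera axes: x right, y down, z forward; pixel columns grow to the right and rows downward; lengths in m; the calibration is good to about 2 mm. A picture is of the moment at which its call begins: read the wrist's pose just before it. camera_model takes no time and is no camera call.
- job.hand_in(): hands the job in; it is judged then, once.
The state is a dict: "time": time; "qpos": joint angles; "qvel": joint speeds; "joint_efforts": joint torques, N m; "tool_pos": TCP position; "tool_rot": TCP orientation; "contact_force": force on the tool from outside, world axes, zero at the start; "torque": the same for the moment, N m; "opening": finger opening in m; "grip_force": force on a finger pad.
Only numpy, scipy, OpenCV 4.12 (cv2) and the standard library are available. Lean on these libraries where they do the work, as an engineer would, in place of code of your own. Each camera call takes 0.05 s, during which the arm holds its last target. There are 200 camera calls.

TASK

The blue pot is in the way of the free place on the drying rail: first stand it in either compartment of the black seed tray. Then pick up the white saddle caddy and drape it over the rail above the black rubber mat, turned so that its orange pocket is on the far side of the rail from the robot, and leave it hanging there. Set both down gently and leave the green caddy, spray bottle, trowel and bucket where they are.

Things in the scene. Friction and masses are not known exactly. Their poses are not given: they have to be found in the camera images.
- rail: Steel drying rail, fixed: a horizontal bar 16 mm in diameter and 360 mm long along its y, bar axis 130 mm above the counter (top of the bar at 138 mm), on two 16 mm posts at its ends (feet 40 mm across). Origin on the counter under the middle of the bar; z up, y along the bar, +x to the side away from the robot.
- rail_top (a point): Top of the bar at mid-length, 138 mm above the counter; axes as the rail's.
- mat: Black rubber drip mat, fixed on the counter under the free place on the rail: 150 mm (x, across the rail) by 110 mm (y, along the rail), 3 mm thick. Origin at the centre of its underside, straight below the bar, 75 mm to one side or the other of the rail's middle; axes parallel to the rail's.
- caddy: Saddle caddy, loose, 0.3 kg, standing: two white panels (outer faces at x = +-26 mm, 103 mm tall) joined by a roof-shaped crown, an inverted U with a 44 mm gap in x, open below and at both y ends; outside each panel a 65 mm tall open pocket, orange on +x, grey on -x. Whole: 116 (x) by 90 (y) by 146 mm tall. Origin at the centre of its underside, z up.
- caddy_grip (a point): Middle of the black grip rib on top of the caddy, 131 mm above the caddy's origin: rib 16 mm thick (x), 60 mm long (y), from z = 116 to 146 mm of the caddy. Grasp with the fingers closing along the caddy's x; fingertips below z = 118 mm would meet the crown.
- caddy_crown (a point): Highest point of the underside of the caddy's crown (a 25 degree gable that centres itself on the bar), 112 mm above the caddy's origin; hung, it lies 1 mm above the top of the bar.
- caddy_orange (a point): Centre of the outer face of the orange pocket, 58 mm from the caddy's origin along its x, 32 mm up.
- green_caddy: All-green caddy of the same shape, already hanging on the rail, 150 mm along from the free place. Origin at the centre of its underside, 27 mm above the counter. Bystander.
- pot: Blue ceramic plant pot, open, upright, 0.25 kg, 100 mm tall: upright rim band 62 mm outer diameter from z = 68 to 100 mm, below it tapering to 46 mm at the foot. It stands on the mat on the robot's side, its centre about 65 mm from the bar. Origin at the centre of its underside.
- tray: Black plastic seed tray, loose, 130 mm (x) by 210 mm (y), 45 mm tall, walls 4 mm, floor 4 mm, one divider across the middle making two compartments side by side in y. Origin at the centre of its underside.
- tray_left (a point): Centre of the floor of the tray's +y compartment (about 122 by 99 mm), 52 mm from the tray's origin.
- tray_right (a point): Centre of the floor of the tray's -y compartment, 52 mm from the tray's origin.
- spray_bottle: Empty green spray bottle, standing, 64 mm diameter, 176 mm tall, white head. Origin at the centre of its underside. Bystander.
- trowel: Small steel trowel with wooden handle, lying, 260 mm long along its x, 70 mm wide, 26 mm high. Origin near mid-length, on the counter. Bystander.
- bucket: Metal watering bucket with closed green flip lid, 176 mm diameter, 180 mm tall with knob. Origin at the centre of its underside. Bystander.

How it is judged:
By the outcome, as a careful person would: the job done as asked, in the order asked, and still so for the second after the job is handed in, with the robot touching nothing.
It also fails if it takes over 64 s, if anything falls off the work surface, if the arm or the gripper's body presses on something with over 40 N, if the wrist force passes 120 N, or if a joint passes its speed limit or range.

## Working session

There is one attempt and no reset: what is moved stays moved. The work goes in short steps, Python scripts to look and compute and a tool call to move; the robot and the scene stay as the last step left them, time stands still between calls to the robot, and variables do not carry over. Pictures are saved under pics/ and viewed, at most 10 in all, crops included, and the job is handed in when it is done.

Besides the shell and the picture viewer there is one more tool, called after ">>>" in YAML: its name, and indented under it one key for each argument. apply_moves: Moves the arm, as the interface text tells. Its arguments: {"type":"object","properties":{"delta_pos":{"type":"array"},"dr":{"type":"array"},"jaw":{"type":"array"},"force":{"type":"number"}},"required":["delta_pos","dr","jaw"]}

```bash
mkdir -p pics; python3 - <<'E'
from cell import telemetry, eyes
import cv2,numpy as np
print(telemetry.observe())
ims=[]
for n in ["side","top","wrist"]:
    im=eyes.read_camera(n); np.save(f"pics/{n}0.npy",im); cv2.imwrite(f"pics/{n}0.png",im[:,:,::-1]); print(n,eyes.camera_model(n))
E
```

```text
{'time': 0.0, 'qpos': array([ 1.05799865e+00,  3.42718807e-01,  1.52501942e+00,  7.59076987e-06,
        1.27538433e+00, -1.45963676e-01]), 'qvel': array([-4.31554528e-05, -3.84293437e-04, -4.41348629e-04,  2.57742757e-03,
        6.51537566e-04,  3.24882824e-04]), 'joint_efforts': array([-2.69729033e-03, -4.31249321e+01, -2.44215631e+01,  7.14535592e-02,
        5.60801430e-02, -9.43563828e-05]), 'tool_pos': array([0.18805646, 0.48973042, 0.22604615]), 'tool_rot': array([-3.14008007e+00, -2.29700166e-04,  2.77475626e+00]), 'contact_force': array([ 0.72908471, -0.12871512, -1.03860498]), 'torque': array([0.01818304, 0.09977953, 0.01878298]), 'grip_force': 0.0, 'opening': 0.09177506912325986}
side {'vertical_fov': 44.237573175695886, 'cx': 248.7173981171498, 'cy': 192.35980566355335, 'rvec': array([ 2.16787099, -0.76898096,  0.32791975]), 'tvec': array([-0.42228078,  0.29241866,  1.3147362 ])}
top {'vertical_fov': 51.992582150808914, 'cx': 254.1942526897347, 'cy': 187.32846918013615, 'rvec': array([ 2.13396055, -2.13232449,  0.1687539 ]), 'tvec': array([5.52239032e-05, 5.35572367e-01, 1.20961907e+00])}
wrist {'vertical_fov': 70.60830733738169, 'cx': 256.4263401209323, 'cy': 193.8544745452564, 'hand_eye': array([[ 6.02290459e-04, -9.53563283e-01, -3.01192136e-01,
         8.28261962e-02],
       [ 9.99999605e-01,  7.71211684e-04, -4.41940236e-04,
        -1.17301945e-04],
       [ 6.53700876e-04, -3.01191751e-01,  9.53563371e-01,
        -1.58715330e-01],
       [ 0.00000000e+00,  0.00000000e+00,  0.00000000e+00,
         1.00000000e+00]])}
```

View pics/top0.png

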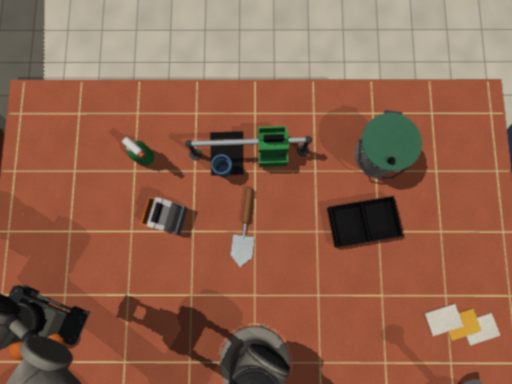

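View pics/side0.png

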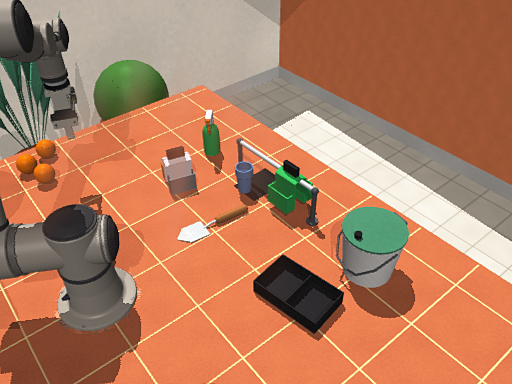

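The top view shows the pot at (221,164) in front of the rail, with the mat at (226,152). The rail runs from about (190,143) to (308,141), the green caddy is at (272,145), the white caddy at (166,216) and the tray at (365,222). The side view agrees. I'll zoom in for detail.

```bash
cat > h.py <<'E'
import numpy as np,cv2
from cell import eyes,telemetry
from scipy.spatial.transform import Rotation as Ro
def K(m): 
    f=192/np.tan(np.radians(m["vertical_fov"])/2); return np.array([[f,0,m["cx"]],[0,f,m["cy"]],[0,0,1]])
def pose(n,st=None):
    m=eyes.camera_model(n)
    if n!="wrist":
        R=cv2.Rodrigues(m["rvec"])[0]; return K(m),R.T,-R.T@m["tvec"]
    T=m["hand_eye"]; Rt=Ro.from_euler("xyz",st["tool_rot"]).as_matrix()
    return K(m),Rt@T[:3,:3],Rt@T[:3,3]+st["tool_pos"]
def ray(P,px,z):
    k,R,c=P; px=np.atleast_2d(px).astype(float)
    d=np.c_[(px-[k[0,2],k[1,2]])/k[0,0],np.ones(len(px))]@R.T
    return c+d*((z-c[2])/d[:,2])[:,None]
def proj(P,X):
    k,R,c=P; q=(np.atleast_2d(X)-c)@R; return q[:,:2]/q[:,2:]*k[0,0]+[k[0,2],k[1,2]]
E
python3 - <<'E'
from h import *
P=pose("top")
for n,px,z in [("railL",(190,143),.13),("railR",(308,141),.13),("pot",(221,162),.1),("mat",(226,152),.003),("caddy",(166,216),.131),("tray",(365,222),.045),("spray",(135,148),.17),("green",(272,140),.15)]: print(n,ray(P,px,z).round(3))
im=np.load("pics/top0.npy")[:,:,::-1]
a=cv2.resize(im[180:260,120:210],None,fx=6,fy=6,interpolation=2)[:480]
b=cv2.resize(im[120:184,180:320],None,fx=5,fy=5,interpolation=2)
s=np.load("pics/side0.npy")[:,:,::-1]
cv2.imwrite("pics/z1.png",a); cv2.imwrite("pics/z2.png",cv2.resize(im[115:265,120:320],None,fx=4,fy=4,interpolation=2))
E
```

```text
railL [[0.657 0.194 0.13 ]]
railR [[ 0.663 -0.162  0.13 ]]
pot [[0.605 0.102 0.1  ]]
mat [[0.662 0.095 0.003]]
caddy [[0.436 0.258 0.131]]
tray [[ 0.425 -0.347  0.045]]
spray [[0.631 0.347 0.17 ]]
green [[ 0.66  -0.053  0.15 ]]
```

View pics/z2.png

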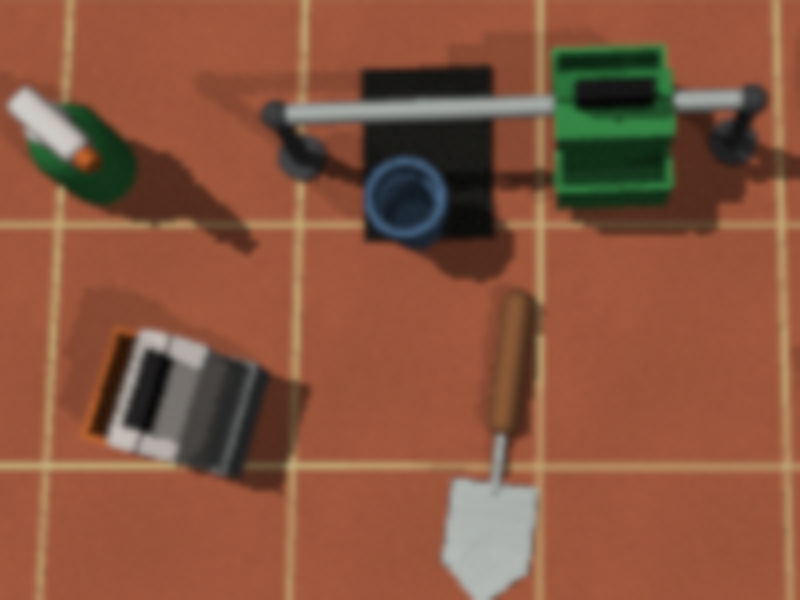

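The zoom shows the caddy's orange pocket towards +y (image left), with its black rib around (147,390) in the zoom. The rail runs from (280,113) to (755,98), tilted slightly. Next I'll measure precisely.

```bash
python3 - <<'E'
from h import *
P=pose("top")
im=np.load("pics/top0.npy"); hsv=cv2.cvtColor(im,cv2.COLOR_RGB2HSV)
def box(mask,roi,z,name):
    x0,y0,x1,y1=roi; m=np.zeros_like(mask); m[y0:y1,x0:x1]=mask[y0:y1,x0:x1]
    n,l,s,c=cv2.connectedComponentsWithStats(m); i=1+s[1:,4].argmax(); m=(l==i)
    pts=ray(P,np.argwhere(m)[:,::-1],z)[:,:2].astype(np.float32)
    r=cv2.minAreaRect(pts); print(name,s[i],"cent",pts.mean(0).round(4),"rect",np.round(r[0],4),np.round(r[1],4),round(r[2],1), "long axis", cv2.PCACompute2(pts,None)[1][0].round(3))
v=hsv[:,:,2]; 
box((v<50).astype(np.uint8),(320,190,410,255),.045,"tray")
box((v<60).astype(np.uint8),(146,195,164,230),.146,"rib")
box(((hsv[:,:,0]>95)&(hsv[:,:,0]<125)&(hsv[:,:,1]>90)).astype(np.uint8),(200,145,240,180),.1,"pot")
box((v<50).astype(np.uint8),(209,125,245,176),.003,"mat")
box((hsv[:,:,0]<14).astype(np.uint8)*(hsv[:,:,1]>190),(138,190,152,230),.065,"orange")
box(((hsv[:,:,1]<60)&(v>95)).astype(np.uint8),(193,135,258,150),.134,"rail")
for q in [(190,143.2),(307.8,139.5),(168,0)][:2]: print(ray(P,q,.13).round(4))
E
```

```text
tray [ 328  197   75   50 2740] cent [ 0.4272 -0.3446] rect [ 0.428  -0.3451] [0.1257 0.2139] 9.6 long axis [-0.16   0.987]
rib [152 203  11  20 121] cent [0.445  0.2812] rect [0.4449 0.2813] [0.0186 0.0543] 75.5 long axis [ 0.972 -0.233]
pot [212 154  20  22 369] cent [0.5979 0.1008] rect [0.5975 0.1007] [0.0662 0.0585] 0.6 long axis [0.899 0.437]
mat [210 145  34  31 561] cent [0.6449 0.0789] rect [0.6345 0.0938] [0.1021 0.1082] 2.5 long axis [0.735 0.678]
orange [142 198  10  26  88] cent [0.4593 0.3338] rect [0.4591 0.3337] [0.0108 0.0815] 76.5 long axis [ 0.968 -0.25 ]
rail [193 139  65   7 313] cent [0.6595 0.0876] rect [0.6596 0.0879] [0.0149 0.1931] 2.2 long axis [-0.037  0.999]
[[0.6564 0.1941 0.13  ]]
[[ 0.6678 -0.1618  0.13  ]]
```

>>> apply_moves:
  delta_pos:
    - [0.1,-0.1,0.02]
    - [0.16,-0.16,0.05]
    - [0.22,-0.22,0.05]
    - [0.28,-0.28,0.05]
    - [0.34,-0.34,0.05]
    - [0.4,-0.4,0.05]
    - [0.46,-0.46,0.05]
    - [0.5,-0.5,0.05]
  dr:
    - [0,0,0.05]
    - [0,0,0.1]
    - [0,0,0.15]
    - [0,0,0.2]
    - [0,0,0.25]
    - [0,0,0.3]
    - [0,0,0.35]
    - [0,0,0.4]
  jaw: [1,1,1,1,1,1,1,1]

```text
time: 0.82
tool_pos: [0.3899, 0.2879, 0.2466]
tool_rot: [-3.141, 0.0, 2.975]
contact_force: [0.6, 0.3, -1.0]
opening: 0.0919
grip_force: 0.0
```

>>> apply_moves:
  delta_pos:
    - [0.07,-0.06,0]
    - [0.14,-0.13,0]
    - [0.21,-0.19,0]
    - [0.28,-0.26,0]
    - [0.35,-0.33,0]
    - [0.43,-0.4,0]
    - [0.51,-0.47,0]
    - [0.51,-0.47,0]
  dr:
    - [0,0,0.05]
    - [0,0,0.1]
    - [0,0,0.15]
    - [0,0,0.2]
    - [0,0,0.25]
    - [0,0,0.3]
    - [0,0,0.4]
    - [0,0,0.4]
  jaw: [1,1,1,1,1,1,1,1]

```text
time: 1.48
tool_pos: [0.5963, 0.0966, 0.2452]
tool_rot: [-3.139, 0.001, -3.111]
contact_force: [-0.6, 0.3, -0.9]
opening: 0.0918
grip_force: 0.0
```

```bash
python3 - <<'E'
from h import *
s=telemetry.observe(); im=eyes.read_camera("wrist"); np.save("pics/w1.npy",im); np.save("pics/w1s.npy",np.r_[s["tool_pos"],s["tool_rot"]])
print(s["tool_pos"],s["tool_rot"],s["time"],s["qpos"]); P=pose("wrist",s)
o=im[:,:,::-1].copy()
print(proj(P,[[.599,.101,.1],[.66,.09,.138],[.445,.281,.146]]).round())
cv2.imwrite("pics/w1.png",o)
E
```

```text
[0.59634638 0.09659393 0.24523847] [-3.13942859e+00  7.57926426e-04 -3.11102864e+00] 1.4833 [ 0.03492708  0.47742479  1.26098981 -0.00219843  1.40242998 -1.56606485]
[[260. 185.]
 [249. 248.]
 [483.  29.]]
```

View pics/w1.png

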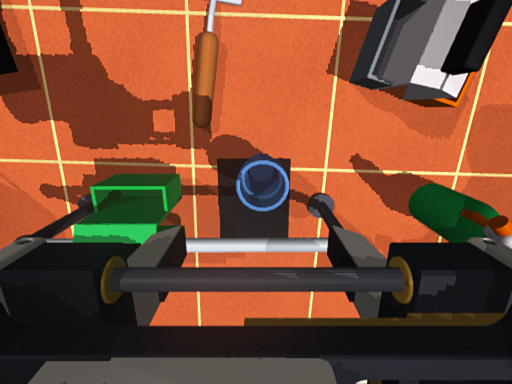

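The wrist view has the pot rim at about (263,186). The rail bar is at row ~245, the mat spans columns 219–290, and the green caddy is on the left. I'll refine the positions from these.

```bash
python3 - <<'E'
from h import *
a=np.load("pics/w1s.npy"); P=pose("wrist",dict(tool_pos=a[:3],tool_rot=a[3:])); im=np.load("pics/w1.npy")
hsv=cv2.cvtColor(im,cv2.COLOR_RGB2HSV).astype(int)
m=((hsv[:,:,0]>95)&(hsv[:,:,0]<125)&(hsv[:,:,1]>90)&(hsv[:,:,2]>60)).astype(np.uint8)
m[:150]=0;m[220:]=0;m[:,:225]=0;m[:,300:]=0
c=max(cv2.findContours(m,0,1)[0],key=cv2.contourArea)
X=ray(P,c[:,0],.1)[:,:2].astype(np.float32); print("pot",cv2.fitEllipse(X))
# rail: per-column edges of grey bar
pts=[]
for u in range(205,315,5):
    col=hsv[225:260,u]; w=np.where((col[:,1]<60)&(col[:,2]>100))[0]
    if len(w): pts.append((u,225+w.mean()+.0, w.size))
pts=np.array(pts);print(pts[::4]); R=ray(P,pts[:,:2],.134); k=np.polyfit(R[:,1],R[:,0],1); print("rail x= ",k, np.polyval(k,.091))
# mat edges at row 215 (z .003)
for r in (170,210,225):
    w=np.where(hsv[r,200:310,2]<50)[0]+200; print(r,w.min(),w.max(),ray(P,[(w.min(),r),(w.max()+1,r)],.003).round(4).tolist())
# rib
E
```

```text
pot ((0.5997350215911865, 0.10312964767217636), (0.061473507434129715, 0.06240721791982651), 99.67247009277344)
[[205.  245.   13. ]
 [225.  245.   13. ]
 [245.  245.   13. ]
 [265.  245.   13. ]
 [285.  245.5  12. ]
 [305.  245.5  12. ]]
rail x=  [-0.02641953  0.66118002] 0.6587758468624877
170 218 288 [[0.6044, 0.0383, 0.003], [0.601, 0.1454, 0.003]]
210 220 287 [[0.6689, 0.0408, 0.003], [0.6654, 0.1482, 0.003]]
225 221 287 [[0.6947, 0.0421, 0.003], [0.6912, 0.1499, 0.003]]
```

```bash
python3 - <<'E'
from h import *
s=telemetry.observe(); print(s["tool_pos"],s["tool_rot"],s["qvel"].round(3),s["contact_force"])
E
```

```text
[0.59434171 0.09880176 0.2452077 ] [-3.14102634e+00 -1.15549113e-03 -3.11243464e+00] [ 0.061 -0.046  0.066  0.024  0.007  0.051] [ 0.20847555  0.34186728 -0.2144879 ]
```

>>> apply_moves:
  delta_pos:
    - [0.019,0.003,-0.04]
    - [0.019,0.003,-0.1]
    - [0.019,0.003,-0.16]
    - [0.019,0.003,-0.22]
    - [0.019,0.003,-0.25]
    - [0.019,0.003,-0.25]
    - [0.019,0.003,-0.25]
    - [0.019,0.003,-0.25]
  dr:
    - [0,0,0]
    - [0,0,0]
    - [0,0,0]
    - [0,0,0]
    - [0,0,0]
    - [0,0,0]
    - [0,0,0]
    - [0,0,0]
  jaw: [1,1,1,1,1,1,1,1]

```text
time: 2.2
tool_pos: [0.6002, 0.1038, 0.148]
tool_rot: [3.141, 0.002, -3.108]
contact_force: [0.4, -0.6, -0.0]
opening: 0.092
grip_force: 0.0
```

```bash
python3 - <<'E'
from h import *
s=telemetry.observe();im=eyes.read_camera("wrist"); P=pose("wrist",s)
print(s["tool_pos"],s["tool_rot"],s["qvel"].round(3))
hsv=cv2.cvtColor(im,cv2.COLOR_RGB2HSV).astype(int)
p=proj(P,[[.6,.103,.1]])[0];print(p)
m=((hsv[:,:,0]>95)&(hsv[:,:,0]<125)&(hsv[:,:,1]>90)&(hsv[:,:,2]>60)).astype(np.uint8)
c=max(cv2.findContours(m,0,1)[0],key=cv2.contourArea)
X=ray(P,c[:,0],.1)[:,:2].astype(np.float32); print("pot",cv2.fitEllipse(X),cv2.boundingRect(c))
E
```

```text
[0.60024797 0.10381536 0.148003  ] [ 3.14140608e+00  1.80395734e-03 -3.10793710e+00] [-0.004 -0.009 -0.011 -0.001 -0.001 -0.002]
[255.18269782 213.88420365]
pot ((0.5987972021102905, 0.10242480039596558), (0.06008090078830719, 0.06704244017601013), 109.81375885009766) (218, 167, 76, 82)
```

>>> apply_moves:
  delta_pos:
    - [0,-0.002,-0.03]
    - [0,-0.002,-0.06]
    - [0,-0.002,-0.09]
    - [0,-0.002,-0.12]
    - [0,-0.002,-0.15]
    - [0,-0.002,-0.18]
    - [0,-0.002,-0.192]
    - [0,-0.002,-0.192]
  dr:
    - [0,0,0]
    - [0,0,0]
    - [0,0,0]
    - [0,0,0]
    - [0,0,0]
    - [0,0,0]
    - [0,0,0]
    - [0,0,0]
  jaw: [1,1,1,1,1,1,1,1]

```text
time: 2.92
tool_pos: [0.5997, 0.1026, 0.0698]
tool_rot: [3.141, -0.001, -3.108]
contact_force: [-1.3, 0.1, 0.3]
opening: 0.0917
grip_force: 0.0
```

>>> apply_moves:
  delta_pos:
    - [0,0,0]
    - [0,0,0]
    - [0,0,0]
    - [0,0,0]
    - [0,0,0]
    - [0,0,0]
    - [0,0,0]
    - [0,0,0]
  dr:
    - [0,0,0]
    - [0,0,0]
    - [0,0,0]
    - [0,0,0]
    - [0,0,0]
    - [0,0,0]
    - [0,0,0]
    - [0,0,0]
  jaw: [0.8,0.7,0.6,0.5,0.4,0.4,0.4,0.4]
  force: 20

```text
time: 3.58
tool_pos: [0.6001, 0.1027, 0.0704]
tool_rot: [3.141, 0.001, -3.108]
contact_force: [-0.3, 1.0, 2.8]
opening: 0.0607
grip_force: 20.0
```

>>> apply_moves:
  delta_pos:
    - [0,0,0.03]
    - [0,0,0.08]
    - [0,0,0.14]
    - [0,0,0.21]
    - [0,0,0.28]
    - [0,0,0.35]
    - [0,0,0.42]
    - [0,0,0.46]
  dr:
    - [0,0,0]
    - [0,0,0]
    - [0,0,0]
    - [0,0,0]
    - [0,0,0]
    - [0,0,0]
    - [0,0,0]
    - [0,0,0]
  jaw: [0.4,0.4,0.4,0.4,0.4,0.4,0.4,0.4]

```text
time: 4.25
tool_pos: [0.6003, 0.1024, 0.2568]
tool_rot: [-3.141, 0.003, -3.108]
contact_force: [0.2, 0.3, -2.7]
opening: 0.0605
grip_force: 20.0
```

>>> apply_moves:
  delta_pos:
    - [-0.03,-0.03,0]
    - [-0.08,-0.08,0]
    - [-0.13,-0.15,0]
    - [-0.18,-0.22,0]
    - [-0.23,-0.3,0]
    - [-0.27,-0.38,0]
    - [-0.29,-0.44,0]
    - [-0.3,-0.48,0]
  dr:
    - [0,0,0]
    - [0,0,0]
    - [0,0,0]
    - [0,0,0]
    - [0,0,0]
    - [0,0,0]
    - [0,0,0]
    - [0,0,0]
  jaw: [0.4,0.4,0.4,0.4,0.4,0.4,0.4,0.4]

```text
time: 4.92
tool_pos: [0.478, -0.0916, 0.2536]
tool_rot: [-3.141, -0.002, -3.11]
contact_force: [0.3, -0.0, -3.0]
opening: 0.0605
grip_force: 20.0
```

>>> apply_moves:
  delta_pos:
    - [-0.02,-0.05,0]
    - [-0.05,-0.12,0]
    - [-0.08,-0.2,0]
    - [-0.11,-0.28,0]
    - [-0.13,-0.36,0]
    - [-0.15,-0.44,0]
    - [-0.153,-0.5,0]
    - [-0.153,-0.512,0]
  dr:
    - [0,0,0]
    - [0,0,0]
    - [0,0,0]
    - [0,0,0]
    - [0,0,0]
    - [0,0,0]
    - [0,0,0]
    - [0,0,0]
  jaw: [0.4,0.4,0.4,0.4,0.4,0.4,0.4,0.4]

```text
time: 5.58
tool_pos: [0.4175, -0.2979, 0.2531]
tool_rot: [-3.141, -0.001, -3.112]
contact_force: [-0.2, -0.5, -2.7]
opening: 0.0609
grip_force: 20.0
```

>>> apply_moves:
  delta_pos:
    - [0,0,0]
    - [0,0,0]
    - [0,0,0]
    - [0,0,0]
  dr:
    - [0,0,0]
    - [0,0,0]
    - [0,0,0]
    - [0,0,0]
  jaw: [0.4,0.4,0.4,0.4]

```text
time: 5.92
tool_pos: [0.4189, -0.293, 0.2539]
tool_rot: [3.141, -0.0, -3.107]
contact_force: [0.2, 0.3, -3.3]
opening: 0.061
grip_force: 20.0
```

```bash
python3 - <<'E'
from h import *
s=telemetry.observe();im=eyes.read_camera("wrist"); P=pose("wrist",s); t=eyes.read_camera("top"); np.save("pics/t2.npy",t)
print(s["tool_pos"],s["tool_rot"],s["qpos"].round(2),s["opening"])
o=im[:,:,::-1].copy()
for p in proj(P,[[.419,-.294,.004],[.4275,-.345,.045]]): print(p)
cv2.imwrite("pics/w2.png",o)
E
```

```text
[ 0.41886999 -0.29304755  0.25390712] [ 3.14100366e+00 -1.97927695e-04 -3.10687335e+00] [-0.76  0.3   1.51  0.    1.33 -2.37] 0.06097669566659638
[255.66642865 165.16488181]
[218.77131165 175.78443054]
```

View pics/w2.png

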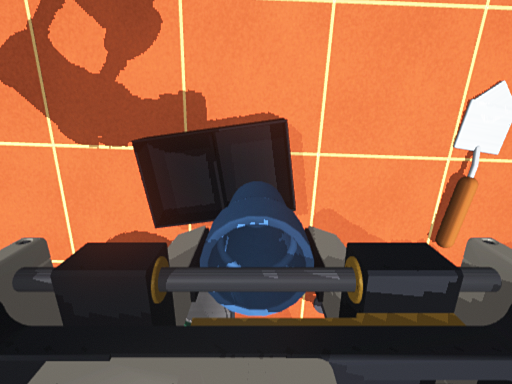

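The wrist view shows the pot held upright. The tray centre is at about (217,175), which matches the predicted (219,176), so I'll lower it.

>>> apply_moves:
  delta_pos:
    - [0,0,-0.04]
    - [0,0,-0.1]
    - [0,0,-0.17]
    - [0,0,-0.24]
    - [0,0,-0.31]
    - [0,0,-0.37]
    - [0,0,-0.41]
    - [0,0,-0.42]
  dr:
    - [0,0,0]
    - [0,0,0]
    - [0,0,0]
    - [0,0,0]
    - [0,0,0]
    - [0,0,0]
    - [0,0,0]
    - [0,0,0]
  jaw: [0.4,0.4,0.4,0.4,0.4,0.4,0.4,0.4]

```text
time: 6.68
tool_pos: [0.4176, -0.2926, 0.0834]
tool_rot: [3.138, -0.003, -3.108]
contact_force: [-0.0, 0.1, -2.3]
opening: 0.0606
grip_force: 20.0
```

>>> apply_moves:
  delta_pos:
    - [0,0,-0.005]
    - [0,0,-0.01]
    - [0,0,-0.015]
    - [0,0,-0.02]
    - [0,0,-0.025]
    - [0,0,-0.03]
    - [0,0,-0.03]
    - [0,0,-0.03]
  dr:
    - [0,0,0]
    - [0,0,0]
    - [0,0,0]
    - [0,0,0]
    - [0,0,0]
    - [0,0,0]
    - [0,0,0]
    - [0,0,0]
  jaw: [0.4,0.4,0.4,0.4,0.4,0.4,0.4,0.4]

```text
time: 7.35
tool_pos: [0.4186, -0.2943, 0.074]
tool_rot: [3.142, -0.0, -3.108]
contact_force: [-0.4, -0.0, -1.4]
opening: 0.0612
grip_force: 20.0
```

>>> apply_moves:
  delta_pos:
    - [0,0,-0.001]
    - [0,0,-0.002]
    - [0,0,-0.003]
    - [0,0,-0.004]
    - [0,0,-0.005]
    - [0,0,-0.006]
    - [0,0,-0.007]
    - [0,0,-0.007]
  dr:
    - [0,0,0]
    - [0,0,0]
    - [0,0,0]
    - [0,0,0]
    - [0,0,0]
    - [0,0,0]
    - [0,0,0]
    - [0,0,0]
  jaw: [0.4,0.4,0.4,0.4,0.4,0.4,0.4,0.4]

```text
time: 8.02
tool_pos: [0.4188, -0.2943, 0.0714]
tool_rot: [-3.142, 0.0, -3.108]
contact_force: [-0.8, 1.5, 1.2]
opening: 0.0606
grip_force: 20.0
```

>>> apply_moves:
  delta_pos:
    - [0,0,0]
    - [0,0,0]
    - [0,0,0]
    - [0,0,0]
    - [0,0,0]
    - [0,0,0]
    - [0,0,0]
    - [0,0,0]
  dr:
    - [0,0,0]
    - [0,0,0]
    - [0,0,0]
    - [0,0,0]
    - [0,0,0]
    - [0,0,0]
    - [0,0,0]
    - [0,0,0]
  jaw: [0.68,0.72,0.78,0.84,0.9,0.96,1,1]

```text
time: 8.68
tool_pos: [0.4187, -0.2943, 0.0711]
tool_rot: [3.142, -0.0, -3.108]
contact_force: [0.0, 0.8, 0.4]
opening: 0.0916
grip_force: 0.0
```

>>> apply_moves:
  delta_pos:
    - [0,0,0.03]
    - [0,0,0.08]
    - [0,0,0.14]
    - [0,0,0.21]
    - [0,0,0.28]
    - [0,0,0.35]
    - [0,0,0.42]
    - [0,0,0.48]
  dr:
    - [0,0,0]
    - [0,0,0]
    - [0,0,0]
    - [0,0,0]
    - [0,0,0]
    - [0,0,0]
    - [0,0,0]
    - [0,0,0]
  jaw: [1,1,1,1,1,1,1,1]

```text
time: 9.35
tool_pos: [0.4187, -0.2943, 0.2652]
tool_rot: [-3.141, 0.001, -3.108]
contact_force: [0.5, -0.1, 0.4]
opening: 0.0917
grip_force: 0.0
```

```bash
python3 - <<'E'
from h import *
s=telemetry.observe(); P=pose("wrist",s)
w=eyes.read_camera("wrist"); t=eyes.read_camera("side")
print(s["tool_pos"],proj(P,[[.419,-.294,.104]]))
o=np.hstack([w[:,:,::-1][60:360,100:420],t[:,:,::-1][180:380,200:440].repeat(1,0)[:200].copy() if 0 else cv2.resize(t[:,:,::-1][200:350,230:420],(380,300))])
cv2.imwrite("pics/m3.png",o)
E
```

```text
[ 0.41867403 -0.29434375  0.26522552] [[256.72969196 179.75392412]]
```

View pics/m3.png

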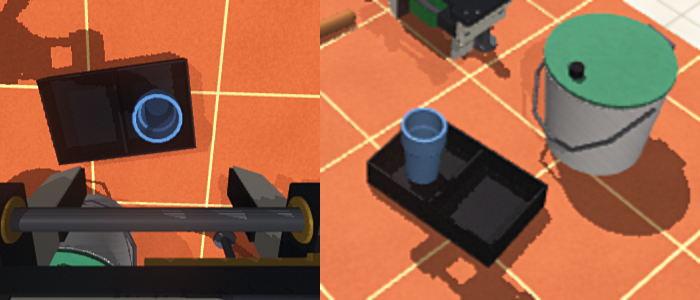

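The pot stands upright in the tray's +y compartment. Next, the caddy.

>>> apply_moves:
  delta_pos:
    - [0.01,0.06,0]
    - [0.01,0.14,0]
    - [0.02,0.23,0]
    - [0.02,0.32,0]
    - [0.03,0.41,0]
    - [0.03,0.5,0]
    - [0.03,0.59,0]
    - [0.03,0.68,0]
  dr:
    - [0,0,-0.03]
    - [0,0,-0.06]
    - [0,0,-0.1]
    - [0,0,-0.14]
    - [0,0,-0.18]
    - [0,0,-0.22]
    - [0,0,-0.26]
    - [0,0,-0.3]
  jaw: [1,1,1,1,1,1,1,1]

```text
time: 10.12
tool_pos: [0.4299, -0.0206, 0.2624]
tool_rot: [3.141, -0.001, 3.024]
contact_force: [1.3, -0.7, -0.1]
opening: 0.0918
grip_force: 0.0
```

>>> apply_moves:
  delta_pos:
    - [0.01,0.09,0]
    - [0.01,0.18,0]
    - [0.02,0.27,0]
    - [0.02,0.36,0]
    - [0.03,0.45,0]
    - [0.03,0.54,0]
    - [0.03,0.62,0]
    - [0.03,0.68,0]
  dr:
    - [0,0,-0.03]
    - [0,0,-0.06]
    - [0,0,-0.1]
    - [0,0,-0.14]
    - [0,0,-0.18]
    - [0,0,-0.22]
    - [0,0,-0.255]
    - [0,0,-0.255]
  jaw: [1,1,1,1,1,1,1,1]

```text
time: 10.78
tool_pos: [0.4419, 0.2522, 0.2621]
tool_rot: [-3.141, -0.001, 2.898]
contact_force: [0.4, 0.4, 0.0]
opening: 0.0919
grip_force: 0.0
```

>>> apply_moves:
  delta_pos:
    - [0.005,0.075,0]
    - [0.005,0.075,0]
    - [0.005,0.075,0]
    - [0.005,0.075,0]
    - [0.005,0.075,0]
    - [0.005,0.075,0]
  dr:
    - [0,0,0]
    - [0,0,0]
    - [0,0,0]
    - [0,0,0]
    - [0,0,0]
    - [0,0,0]
  jaw: [1,1,1,1,1,1]

```text
time: 11.28
tool_pos: [0.4448, 0.2787, 0.2631]
tool_rot: [-3.141, -0.0, 2.896]
contact_force: [-0.0, -0.8, -0.0]
opening: 0.0916
grip_force: 0.0
```

```bash
python3 - <<'E'
from h import *
s=telemetry.observe(); P=pose("wrist",s); im=eyes.read_camera("wrist"); np.save("pics/w4.npy",im); np.save("pics/w4s.npy",np.r_[s["tool_pos"],s["tool_rot"]])
print(s["tool_pos"],s["tool_rot"],s["qpos"].round(2),proj(P,[[.445,.281,.146]]))
cv2.imwrite("pics/w4.png",im[:,:,::-1])
E
```

```text
[0.44477137 0.27866572 0.26309668] [-3.14140122e+00 -8.56998734e-05  2.89581071e+00] [ 0.41  0.32  1.46 -0.    1.37 -0.91] [[258.75354034 189.72757717]]
```

View pics/w4.png

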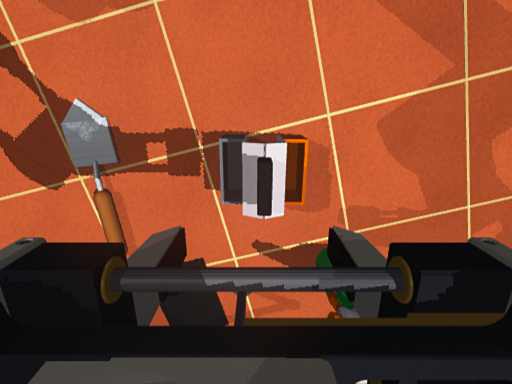

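The wrist view shows the caddy square to the gripper, with the rib at about (265,187), the orange pocket on the right (tool +y, world +y) and the grey one on the left.

```bash
python3 - <<'E'
from h import *
a=np.load("pics/w4s.npy"); P=pose("wrist",dict(tool_pos=a[:3],tool_rot=a[3:])); im=np.load("pics/w4.npy")
v=im.max(2); m=(v<45).astype(np.uint8); m[:150]=0;m[222:]=0;m[:,:250]=0;m[:,:]*=1;m[:,280:]=0
n,l,s,c=cv2.connectedComponentsWithStats(m); i=1+s[1:,4].argmax(); print(s[i])
X=ray(P,np.argwhere(l==i)[:,::-1],.146)[:,:2].astype(np.float32)
print("rib",cv2.minAreaRect(X),cv2.PCACompute2(X,None)[1][0])
hsv=cv2.cvtColor(im,cv2.COLOR_RGB2HSV); 
m=((v>180)&(hsv[:,:,1]<40)).astype(np.uint8); m[:130]=0;m[225:]=0;m[:,:215]=0;m[:,312:]=0
m=cv2.morphologyEx(m,cv2.MORPH_CLOSE,np.ones((25,25)))
print("white",cv2.boundingRect(m))
X=ray(P,np.argwhere(m>0)[:,::-1],.11)[:,:2].astype(np.float32);print(cv2.minAreaRect(X))
E
```

```text
[258 158  14  57 561]
rib ((0.4434351623058319, 0.287603497505188), (0.013662939891219139, 0.06159616634249687), 76.05238342285156) [ 0.9707771  -0.23998284]
white (242, 143, 45, 75)
((0.44712790846824646, 0.2868681252002716), (0.05059657618403435, 0.0908014252781868), 75.95835876464844)
```

>>> apply_moves:
  delta_pos:
    - [0.003,0.021,-0.03]
    - [0.003,0.021,-0.08]
    - [0.003,0.021,-0.14]
    - [0.003,0.021,-0.2]
    - [0.003,0.021,-0.26]
    - [0.003,0.021,-0.3]
    - [0.003,0.021,-0.33]
    - [0.003,0.021,-0.345]
  dr:
    - [0,0,0]
    - [0,0,0]
    - [0,0,0]
    - [0,0,0]
    - [0,0,0]
    - [0,0,0]
    - [0,0,0]
    - [0,0,0]
  jaw: [1,1,1,0.8,0.7,0.6,0.6,0.6]

```text
time: 12.0
tool_pos: [0.4453, 0.2871, 0.1236]
tool_rot: [-3.14, -0.002, 2.896]
contact_force: [0.3, 0.8, -0.3]
opening: 0.0631
grip_force: 0.0
```

>>> apply_moves:
  delta_pos:
    - [0,0,-0.007]
    - [0,0,-0.007]
    - [0,0,-0.007]
    - [0,0,-0.007]
  dr:
    - [0,0,0]
    - [0,0,0]
    - [0,0,0]
    - [0,0,0]
  jaw: [0.6,0.6,0.6,0.6]

```text
time: 12.33
tool_pos: [0.4464, 0.2882, 0.1233]
tool_rot: [3.14, 0.001, 2.897]
contact_force: [-0.5, -0.1, -0.6]
opening: 0.0552
grip_force: 0.0
```

>>> apply_moves:
  delta_pos:
    - [0,0,-0.005]
    - [0,0,-0.005]
    - [0,0,-0.005]
    - [0,0,-0.005]
    - [0,0,-0.005]
    - [0,0,-0.005]
    - [0,0,-0.005]
    - [0,0,-0.005]
  dr:
    - [0,0,0]
    - [0,0,0]
    - [0,0,0]
    - [0,0,0]
    - [0,0,0]
    - [0,0,0]
    - [0,0,0]
    - [0,0,0]
  jaw: [0.5,0.42,0.34,0.28,0.22,0.16,0.1,0.1]
  force: 35

```text
time: 13.0
tool_pos: [0.4457, 0.288, 0.1202]
tool_rot: [-3.141, -0.0, 2.897]
contact_force: [-0.0, -0.1, -0.6]
opening: 0.0157
grip_force: 35.0
```

>>> apply_moves:
  delta_pos:
    - [0,0,0]
    - [0,0,0]
    - [0,0,0]
    - [0,0,0]
  dr:
    - [0,0,0]
    - [0,0,0]
    - [0,0,0]
    - [0,0,0]
  jaw: [0.05,0.05,0.05,0.05]

```text
time: 13.33
tool_pos: [0.4457, 0.288, 0.1202]
tool_rot: [-3.141, -0.0, 2.897]
contact_force: [-0.8, -0.2, -2.5]
opening: 0.0158
grip_force: 35.0
```

>>> apply_moves:
  delta_pos:
    - [0,0,0.01]
    - [0,0,0.04]
    - [0,0,0.1]
    - [0,0,0.17]
    - [0,0,0.25]
    - [0,0,0.33]
    - [0,0,0.4]
    - [0,0,0.45]
  dr:
    - [0,0,0]
    - [0,0,0]
    - [0,0,0]
    - [0,0,0]
    - [0,0,0]
    - [0,0,0]
    - [0,0,0]
    - [0,0,0]
  jaw: [0.05,0.05,0.05,0.05,0.05,0.05,0.05,0.05]

```text
time: 14.0
tool_pos: [0.4462, 0.2883, 0.3035]
tool_rot: [3.139, 0.003, 2.897]
contact_force: [0.2, 0.5, -3.7]
opening: 0.0158
grip_force: 35.0
```

>>> apply_moves:
  delta_pos:
    - [0.01,-0.01,0]
    - [0.03,-0.03,0]
    - [0.05,-0.05,0]
    - [0.07,-0.07,0]
    - [0.09,-0.09,0]
    - [0.11,-0.11,0]
    - [0.13,-0.13,0]
    - [0.15,-0.15,0]
  dr:
    - [0,0,-0.06]
    - [0,0,-0.17]
    - [0,0,-0.28]
    - [0,0,-0.39]
    - [0,0,-0.5]
    - [0,0,-0.61]
    - [0,0,-0.73]
    - [0,0,-0.86]
  jaw: [0.05,0.05,0.05,0.05,0.05,0.05,0.05,0.05]

```text
time: 14.67
tool_pos: [0.5059, 0.2271, 0.2983]
tool_rot: [-3.139, -0.002, 2.463]
contact_force: [0.6, 0.9, -2.6]
opening: 0.0156
grip_force: 35.0
```

>>> apply_moves:
  delta_pos:
    - [0.02,-0.02,0]
    - [0.04,-0.04,0]
    - [0.06,-0.06,0]
    - [0.08,-0.08,0]
    - [0.1,-0.1,0]
    - [0.13,-0.12,0]
    - [0.16,-0.14,0]
    - [0.18,-0.16,0]
  dr:
    - [0,0,-0.12]
    - [0,0,-0.23]
    - [0,0,-0.34]
    - [0,0,-0.45]
    - [0,0,-0.56]
    - [0,0,-0.67]
    - [0,0,-0.78]
    - [0,0,-0.86]
  jaw: [0.05,0.05,0.05,0.05,0.05,0.05,0.05,0.05]

```text
time: 15.33
tool_pos: [0.5785, 0.1631, 0.2982]
tool_rot: [-3.139, -0.001, 2.033]
contact_force: [0.3, 0.2, -2.8]
opening: 0.0158
grip_force: 35.0
```

>>> apply_moves:
  delta_pos:
    - [0.02,-0.02,0]
    - [0.05,-0.04,0]
    - [0.08,-0.07,0]
    - [0.11,-0.1,0]
    - [0.14,-0.13,0]
    - [0.17,-0.15,0]
    - [0.195,-0.17,0]
    - [0.203,-0.178,0]
  dr:
    - [0,0,-0.12]
    - [0,0,-0.23]
    - [0,0,-0.34]
    - [0,0,-0.45]
    - [0,0,-0.56]
    - [0,0,-0.67]
    - [0,0,-0.78]
    - [0,0,-0.87]
  jaw: [0.05,0.05,0.05,0.05,0.05,0.05,0.05,0.05]

```text
time: 16.0
tool_pos: [0.6601, 0.091, 0.2981]
tool_rot: [-3.139, 0.001, 1.597]
contact_force: [0.0, 0.0, -3.8]
opening: 0.016
grip_force: 35.0
```

>>> apply_moves:
  delta_pos:
    - [0,0,0]
    - [0,0,0]
    - [0,0,0]
    - [0,0,0]
    - [0,0,0]
    - [0,0,0]
  dr:
    - [0,0,0]
    - [0,0,0]
    - [0,0,0]
    - [0,0,0]
    - [0,0,0]
    - [0,0,0]
  jaw: [0.05,0.05,0.05,0.05,0.05,0.05]

```text
time: 16.5
tool_pos: [0.6589, 0.0933, 0.3005]
tool_rot: [3.141, 0.0, 1.603]
contact_force: [-0.6, -0.5, -2.8]
opening: 0.0159
grip_force: 35.0
```

```bash
python3 - <<'E'
from h import *
s=telemetry.observe(); im=eyes.read_camera("top"); sd=eyes.read_camera("side")
print(s["tool_pos"],s["tool_rot"],s["qpos"].round(2),s["opening"])
o=np.hstack([cv2.resize(im[:,:,::-1][100:220,150:310],(400,300)),cv2.resize(sd[:,:,::-1][80:230,180:380],(400,300))])
cv2.imwrite("pics/m5.png",o)
E
```

```text
[0.65885244 0.0932563  0.30053133] [3.14129960e+00 1.13076866e-05 1.60310162e+00] [ 0.03  0.58  0.93 -0.    1.62 -0.01] 0.015932723055625188
```

View pics/m5.png

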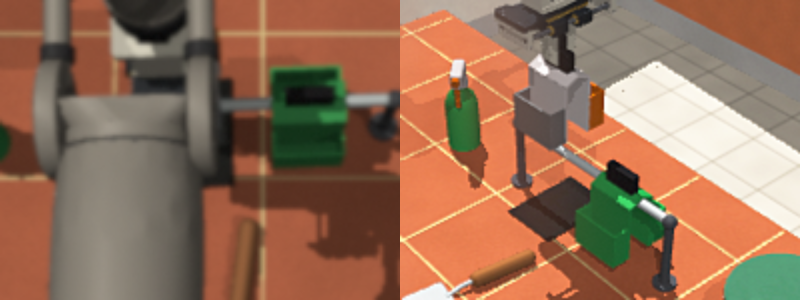

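The side view shows the caddy above the bar with its orange pocket on the far side. The position is (0.659, 0.093) and the yaw matches the rail, so I'll descend.

>>> apply_moves:
  delta_pos:
    - [0,0,-0.02]
    - [0,0,-0.05]
    - [0,0,-0.09]
    - [0,0,-0.13]
    - [0,0,-0.17]
    - [0,0,-0.21]
    - [0,0,-0.25]
    - [0,0,-0.29]
  dr:
    - [0,0,0]
    - [0,0,0]
    - [0,0,0]
    - [0,0,0]
    - [0,0,0]
    - [0,0,0]
    - [0,0,0]
    - [0,0,0]
  jaw: [0.05,0.05,0.05,0.05,0.05,0.05,0.05,0.05]

```text
time: 17.27
tool_pos: [0.6587, 0.0929, 0.1829]
tool_rot: [-3.141, 0.0, 1.602]
contact_force: [0.8, 0.2, -4.6]
opening: 0.0158
grip_force: 35.0
```

>>> apply_moves:
  delta_pos:
    - [0,0,-0.02]
    - [0,0,-0.035]
    - [0,0,-0.045]
    - [0,0,-0.055]
    - [0,0,-0.06]
    - [0,0,-0.065]
    - [0,0,-0.065]
    - [0,0,-0.065]
  dr:
    - [0,0,0]
    - [0,0,0]
    - [0,0,0]
    - [0,0,0]
    - [0,0,0]
    - [0,0,0]
    - [0,0,0]
    - [0,0,0]
  jaw: [0.05,0.05,0.05,0.05,0.05,0.05,0.05,0.05]

```text
time: 17.93
tool_pos: [0.6592, 0.0929, 0.1587]
tool_rot: [3.141, 0.0, 1.602]
contact_force: [0.3, 0.2, -2.8]
opening: 0.016
grip_force: 35.0
```

>>> apply_moves:
  delta_pos:
    - [0,0,-0.004]
    - [0,0,-0.008]
    - [0,0,-0.012]
    - [0,0,-0.016]
    - [0,0,-0.02]
    - [0,0,-0.022]
    - [0,0,-0.024]
    - [0,0,-0.024]
  dr:
    - [0,0,0]
    - [0,0,0]
    - [0,0,0]
    - [0,0,0]
    - [0,0,0]
    - [0,0,0]
    - [0,0,0]
    - [0,0,0]
  jaw: [0.05,0.05,0.05,0.05,0.05,0.05,0.05,0.05]

```text
time: 18.6
tool_pos: [0.659, 0.0929, 0.1485]
tool_rot: [-3.141, 0.0, 1.602]
contact_force: [0.4, 0.6, -3.6]
opening: 0.0159
grip_force: 35.0
```

>>> apply_moves:
  delta_pos:
    - [0,0,-0.001]
    - [0,0,-0.002]
    - [0,0,-0.003]
    - [0,0,-0.004]
    - [0,0,-0.004]
    - [0,0,-0.004]
  dr:
    - [0,0,0]
    - [0,0,0]
    - [0,0,0]
    - [0,0,0]
    - [0,0,0]
    - [0,0,0]
  jaw: [0.05,0.05,0.05,0.05,0.05,0.05]

```text
time: 19.1
tool_pos: [0.6593, 0.0929, 0.1475]
tool_rot: [3.141, 0.0, 1.602]
contact_force: [0.3, -0.2, -0.4]
opening: 0.0157
grip_force: 35.0
```

Contact is starting, so I'll ease down a little more and then release.

>>> apply_moves:
  delta_pos:
    - [0,0,-0.001]
    - [0,0,-0.002]
    - [0,0,-0.002]
    - [0,0,-0.002]
    - [0,0,-0.002]
  dr:
    - [0,0,0]
    - [0,0,0]
    - [0,0,0]
    - [0,0,0]
    - [0,0,0]
  jaw: [0.05,0.05,0.05,0.05,0.05]

```text
time: 19.52
tool_pos: [0.6596, 0.0929, 0.1473]
tool_rot: [3.139, 0.0, 1.602]
contact_force: [0.5, 1.7, 5.1]
opening: 0.0159
grip_force: 35.0
```

>>> apply_moves:
  delta_pos:
    - [0,0,0]
    - [0,0,0]
    - [0,0,0]
    - [0,0,0]
    - [0,0,0]
    - [0,0,0]
    - [0,0,0]
    - [0,0,0]
  dr:
    - [0,0,0]
    - [0,0,0]
    - [0,0,0]
    - [0,0,0]
    - [0,0,0]
    - [0,0,0]
    - [0,0,0]
    - [0,0,0]
  jaw: [0.18,0.2,0.25,0.3,0.36,0.42,0.48,0.52]
  force: 10

```text
time: 20.18
tool_pos: [0.659, 0.0929, 0.1462]
tool_rot: [-3.141, 0.0, 1.602]
contact_force: [-0.2, 0.6, 0.3]
opening: 0.0459
grip_force: 0.0
```

>>> apply_moves:
  delta_pos:
    - [0,0,0.01]
    - [0,0,0.04]
    - [0,0,0.08]
    - [0,0,0.14]
    - [0,0,0.21]
    - [0,0,0.28]
    - [0,0,0.34]
    - [0,0,0.36]
  dr:
    - [0,0,0]
    - [0,0,0]
    - [0,0,0]
    - [0,0,0]
    - [0,0,0]
    - [0,0,0]
    - [0,0,0]
    - [0,0,0]
  jaw: [0.6,0.6,0.6,0.6,0.6,0.6,0.6,0.6]

```text
time: 20.85
tool_pos: [0.6602, 0.093, 0.2954]
tool_rot: [3.134, 0.0, 1.602]
contact_force: [-0.4, 0.4, 0.4]
opening: 0.0551
grip_force: 0.0
```

>>> apply_moves:
  delta_pos:
    - [-0.05,0,0]
    - [-0.1,0,0]
    - [-0.18,0,0]
    - [-0.26,0,0]
    - [-0.34,0,0]
    - [-0.42,0,0]
    - [-0.5,0,0]
    - [-0.55,0,0]
  dr:
    - [0,0,0]
    - [0,0,0]
    - [0,0,0]
    - [0,0,0]
    - [0,0,0]
    - [0,0,0]
    - [0,0,0]
    - [0,0,0]
  jaw: [0.6,0.6,0.6,0.6,0.6,0.6,0.6,0.6]

```text
time: 21.52
tool_pos: [0.4358, 0.093, 0.2897]
tool_rot: [-3.14, -0.0, 1.603]
contact_force: [0.5, 0.1, 0.1]
opening: 0.0551
grip_force: 0.0
```

>>> apply_moves:
  delta_pos:
    - [0,0,0]
    - [0,0,0]
    - [0,0,0]
    - [0,0,0]
    - [0,0,0]
    - [0,0,0]
    - [0,0,0]
    - [0,0,0]
  dr:
    - [0,0,0]
    - [0,0,0]
    - [0,0,0]
    - [0,0,0]
    - [0,0,0]
    - [0,0,0]
    - [0,0,0]
    - [0,0,0]
  jaw: [0.6,0.6,0.6,0.6,0.6,0.6,0.6,0.6]

```text
time: 22.18
tool_pos: [0.4393, 0.0929, 0.2901]
tool_rot: [-3.141, 0.0, 1.602]
contact_force: [0.0, -0.2, -0.2]
opening: 0.0551
grip_force: 0.0
```

```bash
python3 - <<'E'
from h import *
s=telemetry.observe(); im=eyes.read_camera("top"); sd=eyes.read_camera("side")
print(s["tool_pos"],s["qvel"].round(3))
o=np.hstack([cv2.resize(im[:,:,::-1][100:280,120:420],(500,300)),cv2.resize(sd[:,:,::-1][80:230,180:330],(300,300))])
cv2.imwrite("pics/m6.png",o)
E
```

```text
[0.43929052 0.09288104 0.29009042] [ 0.    -0.005  0.002  0.    -0.001 -0.001]
```

View pics/m6.png

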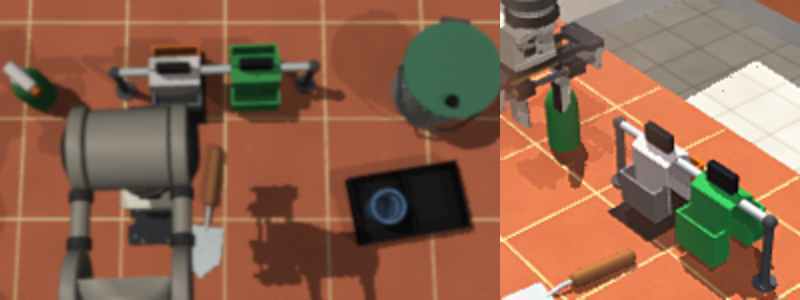

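The white caddy hangs level on the rail above the mat with its orange pocket on the far side. The pot is in the tray, the bystanders haven't moved, and the gripper is clear.

```bash
python3 -c "
from cell import job; print(job.hand_in())"
```

```text
the job is handed in; nothing more can be done
None
```

I handed the job in at about 22 s: the blue pot stands in the tray's +y compartment, and the white caddy hangs on the rail above the mat with its orange pocket on the far side; I saw no bystander out of place in the last pictures.

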